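Show the inside of the chutney pot's lid to the inspection camera

ROBOT

A 6-joint arm with a two-finger parallel gripper is mounted at the origin on the work surface. World frame = base frame: x ahead of the robot, y to its left, z up, the work surface at z = 0. Lengths are in m, angles in rad, forces in N, time in s.
With the tool pointing down it reaches from about 0.3 to 0.875 m from the base axis. Payload 6.4 kg.
Tool frame: the origin (TCP) lies at the very end of the fingers, on their centre line; the grasp point (between the pads) lies 19 mm behind it; z points along the fingers, y is the line along which they close (so a half turn about z gives the same grasp; the last joint's range is limited). The gripper opens to 85 mm and grips with 20 to 120 N. Pads are 22 mm wide; open, the fingers measure 114 mm over their backs; the gripper's body (76 mm by 85 mm) begins 54 mm behind the grasp point. The pads swing forward as they close: fully open they stand 13 mm farther back than shut.
Start: joints at [-1.397, 0.181, 1.607, -0, 1.354, -0.206], TCP at [0.213, -0.534, 0.231] pointing down, gripper open.
Joint ranges: [-2.99, 2.99], [-0.89, 2.07], [0.3, 2.58], [-1.14, 4.28], [0, 2.63], [-3.12, 3.12]. Speed limits (rad/s): [2.57, 2.57, 3.01, 3.14, 3.14, 3.14].

INTERFACE

Orientations are given as a unit quaternion [w, x, y, z].
In Python, from bench import * gives the robot as it stands. The module is installed in compiled form; this text tells all that it offers.
- The arm moves only by the tool arm_command, never from a script. Its arguments are lists of equal length, an entry for each row: "dp": the shift along the tool's x, y, z in units of 0.25 m (1.0 is 0.25 m), a list of three; "turn": the turn, a rotation vector about the tool's x, y, z in units of 30 degrees (1.0 is 30 degrees), a list of three; "jaw": the opening, from 0 (shut) to 1 (fully open). A call has 1 to 5 rows; each row is the pose to reach, as a shift and turn from the pose commanded when the call began, along the tool's axes at that moment; what a row does not reach only later rows make up. A row lasts 1/8 s, in which the tool goes at most 62.5 mm and 10.7 degrees, less where a joint would pass 70% of its speed; a pose out of reach is approached as far as the arm can. A call with a number of a shift or a turn outside -1 to 1 is refused whole. A call with a gripper value outside its range is refused whole. The fingers move at their own pace and stop on an object; the grip force is fixed at half the most. Time passes only in rows, so rows that repeat a pose let the fingers close. It gives the time, the measured TCP pose, the force, the opening and the grip force at its end, in the units of the state.
- get_obs(): the state, without advancing time (a new reading comes with each control period).
- camera(name): name is "scene" or "top"; returns the picture (420x560x3 uint8, blue, green, red); there is no depth.
- get_calibration(name): a dict with "camera_matrix" (3x3 intrinsics, pixels), "R" (3x3) and "t" (3): a world point X has camera coordinates R X + t. Camera axes: x right, y down, z forward; pixel columns grow to the right and rows downward; lengths in m; the calibration is good to about 2 mm. A picture is of the moment at which its call begins. get_calibration takes no time and is no camera call.
- hand_in(): hands the job in; it is judged then, once.
The state is a dict: "time_s": time; "q": joint angles; "dq": joint speeds; "joint_efforts": joint torques, N m; "eef_pos": TCP position; "eef_rot": TCP orientation; "wrist_force": force on the tool from outside, world axes, zero at the start; "torque": the same for the moment, N m; "opening": opening from 0.0 (shut) to 1.0 (fully open); "grasp_force": force on a finger pad.
Only numpy, scipy, OpenCV 4.12 (cv2) and the standard library are available. Lean on these libraries where they do the work, as an engineer would, in place of code of your own. Each camera call takes 0.05 s, during which the arm holds its last target. There are 200 camera calls.

TASK

Pull the knobbed plastic tray all the way out from under the teak shelf, take the lid off the squat chutney pot, and hold it up to the inspection camera for the hygiene check: underside facing the lens squarely, centred in view, at the lens's focus distance of 15 cm. Finish while still holding the lid there steadily in the gripper; leave the pot and the tall pickle jar standing in the pulled-out tray, do not touch the camera, and do not disturb the other things.

Things in the scene. Friction and masses are not known exactly. Their poses are not given: they have to be found in the camera images.
- tray (a joint): how far the white plastic tray is pulled out (m): 0 pushed home (the start), 0.14 its stop, fully out. It slides along the shelf's -x axis, stays where left, takes 2 to 4 N. Tray 235 mm deep, 350 wide, 55 high, walls 5; inner floor 17 mm above the counter; a cross wall splits it, both pots stand in the front part, their tops partly under the shelf board while it is home.
- tray_knob (a point): centre of the steel knob on the tray's front, 46 mm above the counter and 35 mm in front of the tray's face: a round head 26 mm across and 22 mm long on a 26 mm long, 14 mm thick stem, its axis level and along the slide. Axes: those of the shelf (x into the shelf, z up); it moves with the tray.
- shelf: fixed teak shelf: board 180 mm deep (x), 400 wide (y), top 186 mm and underside 168 mm above the counter, rail along the back edge (to 220 mm), side panels 18 mm thick; open front and back; foot rails reach 75 mm further forward. Origin on the counter under the middle of the board's front edge; x points away from the front (into the shelf), y left.
- pot: the chutney pot: squat white ceramic pot 70 mm high, 92 mm across at the widest, mouth 84 mm across outside, 74 mm inside. Origin: centre of its underside, z up. Loose in the front part of the tray; left or right of the pickle jar. It slides along with the tray.
- lid: the chutney pot's loose white ceramic lid, about 0.13 kg, lying on its rim. Origin: on its axis in the plane resting on the rim; z from underside up through the knob. Flange 86 mm across, z = 0 to 6 mm; below it a flat disc 66 mm across down to z = -6 mm (loose in the pot's mouth); a step 54 mm across to z = 10 mm; then the knob, a plain cylinder 24 mm across, z = 10 to 38 mm.
- pot_rim (a point): centre of the chutney pot's mouth, 70 mm above its underside.
- lid_under (a point): centre of the lid's underside, on its axis at z = -6 mm of the lid.
- lid_knob (a point): point on the lid's axis inside the knob, at z = 26 mm of the lid.
- pickle_jar: tall narrow white stoneware pickle jar, 70 mm across, 123 mm high with its closed lid (one solid piece), loose in the tray beside the chutney pot; not to be taken. Origin: centre of its underside.
- camera: fixed stand of the inspection camera: dark steel base plate 130 x 100 x 14 mm with a 16 mm post. Origin on the counter right below the lens; the camera looks to its -x side.
- lens: the camera head, fixed on the stand: ring light 70 mm across, round barrel and square housing reaching 90 mm back. Origin: centre of the lens front, 150 mm above the counter. z is the viewing direction: it slopes upward, 50 degrees above level, towards the robot's side.
- focus (a point): the focus point in the air, on the viewing axis 150 mm in front of the lens (265 mm above the counter); axes as those of lens.
- jar_a: amber glass jar with aluminium screw cap, 68 mm across, 115 mm high, loose on the shelf board. Origin: centre of its underside.
- jar_b: a second, equal amber jar beside it.
- plate: blue melamine side plate, 136 mm across, 16 mm high, loose on the shelf board. Origin: centre of its underside.
- tongs: steel tongs, 180 mm long, lying loose on the shelf board along its depth. Origin: middle of the jaw tips, at the front end.
- katori: steel bowl 84 mm across, 38 mm high, loose on the counter to the robot's right. Origin: centre of its underside.
- tumbler: steel tumbler 68 mm across, 85 mm high, loose on the counter to the robot's left. Origin: centre of its underside.
There are look-alikes about, which are no part of the job. What is shaped like the lid but yellow is not meant. Leave any purple look-alike of the camera alone.

How it is judged:
By the outcome, as a careful person would: the job done as asked, in the order asked, and still so for the second after the job is handed in, while the arm keeps its last pose, push and grip.
It also fails if it takes over 58 s, if anything falls off the work surface, if the arm or the gripper's body presses on something with over 40 N, if the wrist force passes 120 N, or if a joint passes its speed limit or range.

## Working session

There is one attempt and no reset: what is moved stays moved. The work goes in short steps, Python scripts to look and compute and a tool call to move; the robot and the scene stay as the last step left them, time stands still between calls to the robot, and variables do not carry over. Pictures are saved under pics/ and viewed, at most 10 in all, crops included, and the job is handed in when it is done.

Besides the shell and the picture viewer there is one more tool, called after "Request:" as name(argument=value, ...) on one line, values as JSON. arm_command: Moves the arm, as the interface text tells. Its arguments: {"type":"object","properties":{"dp":{"type":"array"},"turn":{"type":"array"},"jaw":{"type":"array"}},"required":["dp","turn","jaw"]}

```bash
mkdir -p pics
python3 - <<'E'
from bench import *
import cv2,numpy as np
for n in("scene","top"):
    cv2.imwrite(f"pics/{n}0.png",camera(n)); c=get_calibration(n); print(n,c["camera_matrix"].round(1).tolist(),(-c["R"].T@c["t"]).round(3),c["R"].round(3).tolist())
o=get_obs();print(o)
E
```

```text
scene [[532.4, 0.0, 288.1], [0.0, 532.4, 211.7], [0.0, 0.0, 1.0]] [0.34  0.521 1.68 ] [[-0.892, -0.452, 0.008], [-0.425, 0.834, -0.351], [0.152, -0.317, -0.936]]
top [[391.2, 0.0, 282.6], [0.0, 391.2, 213.7], [0.0, 0.0, 1.0]] [0.376 0.02  1.33 ] [[0.02, -1.0, 0.002], [-0.984, -0.02, -0.178], [0.178, 0.002, -0.984]]
{'time_s': 0.1, 'q': array([-1.39732641e+00,  1.81470497e-01,  1.60790651e+00, -1.98846489e-05,
        1.35381131e+00, -2.06318946e-01]), 'dq': array([-0.00024377, -0.00208835, -0.00316154,  0.00083232, -0.00104918,
        0.00061566]), 'joint_efforts': array([ 5.39080083e-04, -4.45878410e+01, -3.52238846e+01, -2.07524108e-04,
        4.15426548e-03, -1.38879517e-05]), 'eef_pos': array([ 0.21307851, -0.5335233 ,  0.23047286]), 'eef_rot': array([-7.97885123e-04,  9.82023449e-01,  1.88757274e-01,  3.39726956e-06]), 'wrist_force': array([ 0.78915697,  0.8412898 , -0.50500045]), 'torque': array([0.00665216, 0.01261311, 0.06506485]), 'grasp_force': 0.0, 'opening': 1.0015568371759056}
```

View pics/scene0.png

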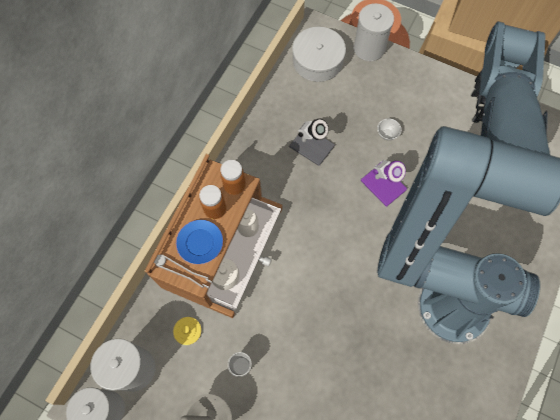

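View pics/top0.png

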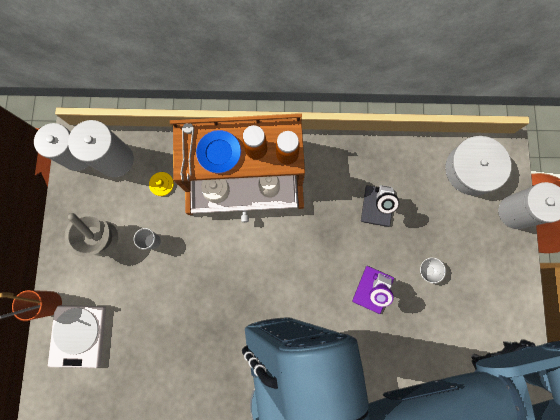

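The scene view shows the robot, the teak shelf with its tray (knob at about (265,261)), the dark inspection camera (316,140), the purple look-alike (390,180) and the yellow lid (187,331). In the top view the tray knob is at (244,216). The two white lids in the tray are at (213,188) and (269,184), the yellow lid at (161,184), the dark camera at (383,204) and the purple one at (376,290). Lid candidates are (213,188), (269,184) and the yellow one at (161,184), so I'll check a close crop.

Run:
```python
import cv2,numpy as np
t=cv2.imread("pics/top0.png");s=cv2.imread("pics/scene0.png")
a=cv2.resize(t[110:225,165:310],None,fx=5,fy=5,interpolation=cv2.INTER_CUBIC)
b=cv2.resize(s[180:325,140:290],None,fx=4,fy=4,interpolation=cv2.INTER_CUBIC)
cv2.imwrite("pics/ct.png",a);cv2.imwrite("pics/cs.png",b)
```

```text
(no output)
```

View pics/ct.png

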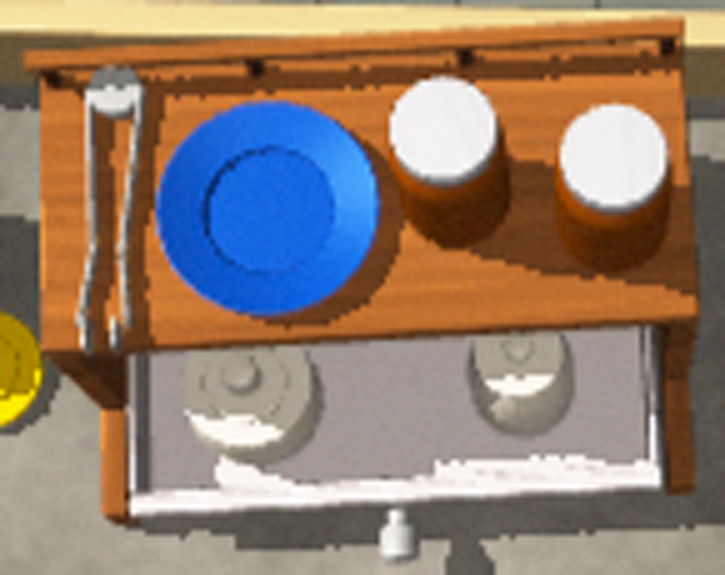

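View pics/cs.png

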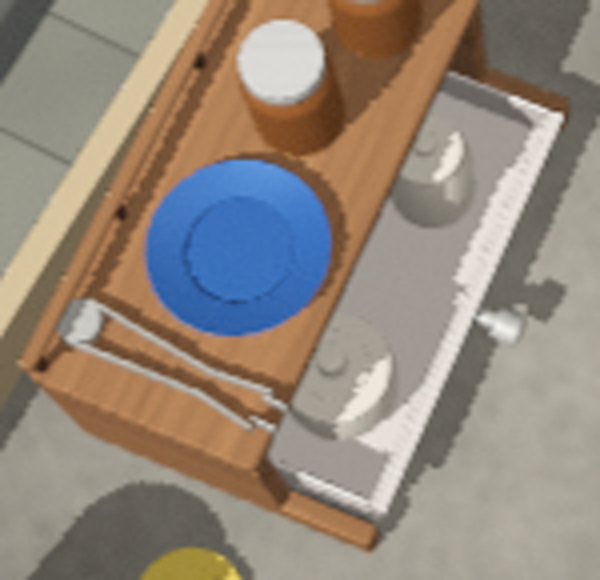

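The crops show the chutney pot on the left: a wide lid with step and knob at top-crop (243,372), i.e. px (213.6,184.4). The tall jar is on the right at crop (518,350). The knob is at (245,217) in the top view and (267,261) in the scene view. Next I'll look at the inspection camera.

```bash
cat > h.py <<'E'
import numpy as np,cv2
from bench import *
from scipy.spatial.transform import Rotation as Ro
C={n:get_calibration(n) for n in("scene","top")}
def ray(n,p):
    c=C[n];R=np.array(c["R"]);o=-R.T@np.array(c["t"]).ravel()
    d=R.T@np.linalg.solve(np.array(c["camera_matrix"]),[p[0],p[1],1.]);return o,d/np.linalg.norm(d)
def plane(n,p,z):
    o,d=ray(n,p);return o+d*(z-o[2])/d[2]
def two(ps,pt):
    (a,u),(b,v)=ray("scene",ps),ray("top",pt)
    s=np.linalg.lstsq(np.c_[u,-v],b-a,rcond=None)[0];x,y=a+u*s[0],b+v*s[1]
    return (x+y)/2,np.linalg.norm(x-y)
def proj(n,X):
    c=C[n];q=np.array(c["camera_matrix"])@(np.array(c["R"])@X+np.array(c["t"]).ravel());return q[:2]/q[2]
E
python3 - <<'E'
from h import *
t=cv2.imread("pics/top0.png");s=cv2.imread("pics/scene0.png")
a=cv2.resize(t[175:235,350:430],None,fx=5,fy=5,interpolation=cv2.INTER_CUBIC)
b=cv2.resize(s[105:175,280:360],None,fx=5,fy=5,interpolation=cv2.INTER_CUBIC)
cv2.imwrite("pics/cam.png",np.hstack([np.pad(a,((0,50),(0,0),(0,0))),b]))
print("knob",two((267,261.2),(245,217.4)),plane("top",(245,217.4),.046),plane("scene",(267,261.2),.046))
L=plane("top",(173,180.4),.186);R=plane("top",(304.4,173.6),.186);print("board",L,R,np.linalg.norm(L-R))
L=plane("scene",(140+275/4,180+470/4),.186);print("boardL scene",L)
print("lidknob",two((140+332/4,180+362/4),(213.6,184)),plane("top",(213.6,184),.125))
E
```

```text
knob (array([0.59106378, 0.14750086, 0.04397262]), np.float64(0.003630733988873713)) [0.59256007 0.14723889 0.046     ] [0.58892097 0.14812146 0.046     ]
board [0.6777058  0.35473711 0.186     ] [ 0.70705551 -0.04146795  0.186     ] 0.3972906395121279
boardL scene [0.66499759 0.3483354  0.186     ]
lidknob (array([0.68795898, 0.24718806, 0.1030783 ]), np.float64(0.004525779325000375)) [0.68466199 0.24300674 0.125     ]
```

View pics/cam.png

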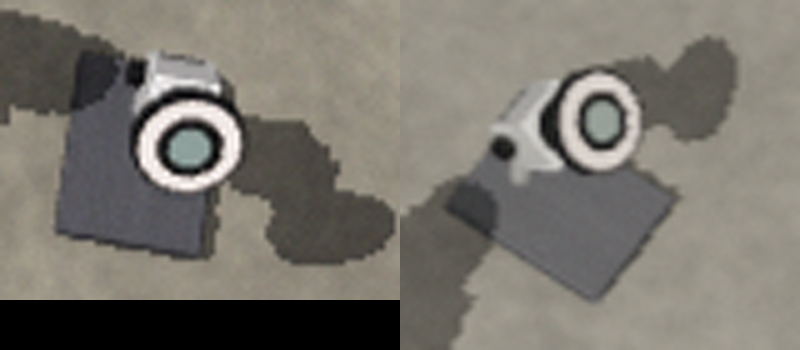

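The crop shows the dark camera with its ring centre at left-panel (190,147), i.e. top px (388,204), and at right-panel (201,120), i.e. scene px (320,129). Three plate corners are visible in each view.

Run:
```python
from h import *
T=lambda x,y:(350+(x+.5)/5-.5,175+(y+.5)/5-.5); S=lambda x,y:(280+(x-400+.5)/5-.5,105+(y+.5)/5-.5)
t=cv2.imread("pics/top0.png");s=cv2.imread("pics/scene0.png")
def ring(im,p,r=14):
    h=cv2.cvtColor(im,cv2.COLOR_BGR2HSV);x,y=map(int,p);m=np.zeros(im.shape[:2],np.uint8)
    b=im[y-r:y+r,x-r:x+r].astype(int)
    w=(b.min(2)>205).astype(np.uint8); n,l,st,ce=cv2.connectedComponentsWithStats(w)
    k=1+st[1:,4].argmax(); c=max(cv2.findContours((l==k).astype(np.uint8),0,2)[0],key=len)
    e=cv2.fitEllipse(c); return (e[0][0]+x-r,e[0][1]+y-r),e[1],e[2]
et,es=ring(t,(388,204)),ring(s,(320,129));print(et,es)
L,d=two(es[0],et[0]);print("lens",L,d,plane("top",et[0],.15),plane("scene",es[0],.15))
for n,q in(("top",[T(80,52),T(55,233),T(200,258)]),("scene",[S(448,208),S(597,300),S(679,196)])):
    P=[plane(n,p,.014) for p in q];print(n)
    for p in P:print(p)
    for i in(0,1):
        e=P[i+1]-P[i];print(np.linalg.norm(e),np.degrees(np.arctan2(e[1],e[0])))
# knob head top view mask, tray front edge
o,d=ray("top",(T(0,0)))
```

```text
Traceback (most recent call last):
ValueError: attempt to get argmax of an empty sequence
```

```bash
cat >> h.py <<'E'
def ring(im,p,r=14,th=185):
    x,y=map(int,p);b=im[y-r:y+r,x-r:x+r].astype(int)
    w=(b.max(2)>th).astype(np.uint8); n,l,st,ce=cv2.connectedComponentsWithStats(w)
    k=1+st[1:,4].argmax(); c=max(cv2.findContours((l==k).astype(np.uint8),0,2)[0],key=len)
    e=cv2.fitEllipse(c); return (e[0][0]+x-r,e[0][1]+y-r),e[1],e[2]
E
python3 - <<'E'
from h import *
T=lambda x,y:(350+(x+.5)/5-.5,175+(y+.5)/5-.5); S=lambda x,y:(280+(x-400+.5)/5-.5,105+(y+.5)/5-.5)
t=cv2.imread("pics/top0.png");s=cv2.imread("pics/scene0.png")
print(t[204,376:400].max(1),s[129,308:332].max(1))
et,es=ring(t,(388,204),12,225),ring(s,(320,129),12,225);print(et,es)
L,d=two(es[0],et[0]);print("lens",L,d,plane("top",et[0],.15),plane("scene",es[0],.15))
for n,q in(("top",[T(80,52),T(55,233),T(200,258)]),("scene",[S(448,208),S(597,300),S(679,196)])):
    P=[plane(n,p,.014) for p in q];print(n)
    for p in P:print(p)
    for i in(0,1):
        e=P[i+1]-P[i];print(np.linalg.norm(e),np.degrees(np.arctan2(e[1],e[0])))
E
```

```text
[ 35 124 236 239 239 106  23  47 154 160 162 162 159 159 158 155  61  23
 124 237 239 240 100  61] [ 33  30  40  74 177 217 198 124  51 123 160 159 161 160 158 135  53 171
 217 190 105  96  95  94]Traceback (most recent call last):
  File "<stdin>", line 5, in <module>
  File "h.py", line 19, in ring
    k=1+st[1:,4].argmax(); c=max(cv2.findContours((l==k).astype(np.uint8),0,2)[0],key=len)
        ~~~~~~~~~~~~~~~^^
ValueError: attempt to get argmax of an empty sequence
```

Run:
```python
from h import *
T=lambda x,y:(350+(x+.5)/5-.5,175+(y+.5)/5-.5); S=lambda x,y:(280+(x-400+.5)/5-.5,105+(y+.5)/5-.5)
t=cv2.imread("pics/top0.png");s=cv2.imread("pics/scene0.png")
et,es=ring(t,(388,204),12,200),ring(s,(320,129),12,170);print(et,es)
L,d=two(es[0],et[0]);print("lens",L,d,plane("top",et[0],.15),plane("scene",es[0],.15))
for n,q in(("top",[T(80,52),T(55,233),T(200,258)]),("scene",[S(448,208),S(597,300),S(679,196)])):
    P=[plane(n,p,.014) for p in q];print(n)
    for p in P:print(p)
    for i in(0,1):
        e=P[i+1]-P[i];print(np.linalg.norm(e),np.degrees(np.arctan2(e[1],e[0])))
```

```text
((387.4277114868164, 203.67626190185547), (16.149179458618164, 19.726003646850586), 78.0731201171875) ((319.58531951904297, 128.7384796142578), (14.926223754882812, 18.225744247436523), 178.23866271972656)
lens [ 0.62654506 -0.29968513  0.15212681] 0.0004945492737954342 [ 0.6267459 -0.3002246  0.15     ] [ 0.62719459 -0.30088133  0.15      ]
top
[ 0.72029554 -0.2632984   0.014     ]
[ 0.59279672 -0.24398025  0.014     ]
[ 0.57755796 -0.34237251  0.014     ]
0.1289540239036681 171.38428771980605
0.09956534518311316 -98.80388459810294
scene
[ 0.71748228 -0.2628442   0.014     ]
[ 0.59358593 -0.24618981  0.014     ]
[ 0.57725262 -0.34518689  0.014     ]
0.1250107002620455 172.34408000960696
0.10033542763219869 -99.36870102130192
```

```bash
cat >> h.py <<'E'
YAW=np.radians(4.2)
def Rdown(yaw): return Ro.from_euler("z",yaw)*Ro.from_quat([1,0,0,0])
def go(X,R):
    o=get_obs();q=o["eef_rot"];r=Ro.from_quat([q[1],q[2],q[3],q[0]])
    print("t",round(o["time_s"],2),"at",o["eef_pos"].round(4),"F",o["wrist_force"].round(1),"open",round(o["opening"],2))
    print("dp",(r.inv().apply(np.array(X)-o["eef_pos"])/.25).round(3),"turn",((r.inv()*R).as_rotvec()/np.radians(30)).round(3))
E
python3 - <<'E'
from h import *
for z in(.3,.12,.028): go([.5907,.1477,z],Rdown(YAW))
E
```

```text
t 0.1 at [ 0.2131 -0.5335  0.2305] F [ 0.8  0.8 -0.5] open 1.0
dp [ 2.413 -1.971 -0.274] turn [-0.003 -0.     0.585]
t 0.1 at [ 0.2131 -0.5335  0.2305] F [ 0.8  0.8 -0.5] open 1.0
dp [ 2.413 -1.97   0.446] turn [-0.003 -0.     0.585]
t 0.1 at [ 0.2131 -0.5335  0.2305] F [ 0.8  0.8 -0.5] open 1.0
dp [ 2.413 -1.969  0.814] turn [-0.003 -0.     0.585]
```

Request:
arm_command(dp=[[0.1,-0.08,-0.2],[0.3,-0.25,-0.28],[0.5,-0.42,-0.28],[0.7,-0.58,-0.28],[0.85,-0.7,-0.28]], turn=[[0,0,0],[0,0,0],[0,0,0],[0,0,0],[0,0,0]], jaw=[1,1,1,1,1])

```text
time_s: 0.72
eef_pos: [0.3462, -0.2907, 0.3011]
eef_rot: [-0.0, 0.982, 0.189, 0.0]
wrist_force: [0.5, -0.4, 0.2]
opening: 0.999
grasp_force: 0.0
```

Request:
arm_command(dp=[[0.2,-0.16,0],[0.4,-0.32,0],[0.55,-0.45,0],[0.7,-0.57,0],[0.85,-0.7,0]], turn=[[0,0,0.1],[0,0,0.25],[0,0,0.4],[0,0,0.5],[0,0,0.585]], jaw=[1,1,1,1,1])

```text
time_s: 1.35
eef_pos: [0.4785, -0.0497, 0.301]
eef_rot: [0.0, 0.999, 0.036, -0.0]
wrist_force: [0.1, -0.2, -0.0]
opening: 1.003
grasp_force: 0.0
```

Run:
```python
from h import *
for z in(.12,.028): go([.5907,.1477,z],Rdown(YAW))
```

```text
t 1.35 at [ 0.4785 -0.0497  0.301 ] F [ 0.1 -0.2 -0. ] open 1.0
dp [ 0.505 -0.755  0.724] turn [-0.     0.    -0.002]
t 1.35 at [ 0.4785 -0.0497  0.301 ] F [ 0.1 -0.2 -0. ] open 1.0
dp [ 0.505 -0.755  1.092] turn [-0.     0.    -0.002]
```

Request:
arm_command(dp=[[0.13,-0.19,0.1],[0.28,-0.4,0.25],[0.42,-0.6,0.4],[0.505,-0.755,0.55],[0.505,-0.755,0.72]], turn=[[0,0,0],[0,0,0],[0,0,0],[0,0,0],[0,0,0]], jaw=[1,1,1,1,0.9])

```text
time_s: 1.98
eef_pos: [0.5918, 0.149, 0.1207]
eef_rot: [-0.0, 0.999, 0.038, 0.001]
wrist_force: [0.3, -0.6, -0.7]
opening: 0.9
grasp_force: 0.0
```

Run:
```python
from h import *
go([.5907,.1477,.028],Rdown(YAW))
s=camera("scene");t=camera("top")
a=cv2.resize(s[205:315,200:340],None,fx=4,fy=4,interpolation=cv2.INTER_CUBIC)
cv2.imwrite("pics/app.png",a)
```

```text
t 1.98 at [0.5918 0.149  0.1207] F [ 0.3 -0.6 -0.7] open 0.9
dp [-0.006  0.005  0.371] turn [-0.001 -0.006  0.006]
```

View pics/app.png

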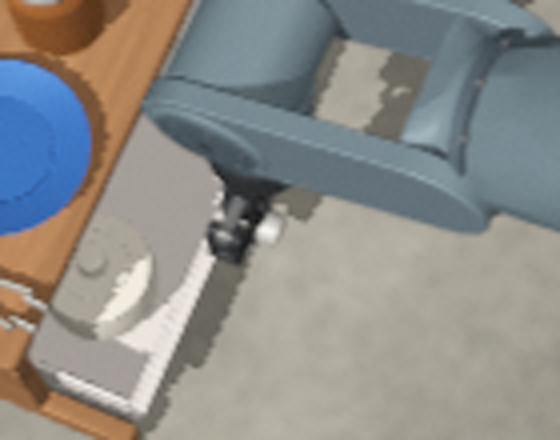

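The gripper stands above the knob, which is just visible at crop (270,225). I'll go down and grip it.

Request:
arm_command(dp=[[-0.006,0.005,0.2],[-0.006,0.005,0.371],[-0.006,0.005,0.371],[-0.006,0.005,0.371],[-0.006,0.005,0.371]], turn=[[0,0,0],[0,0,0],[0,0,0],[0,0,0],[0,0,0]], jaw=[0.9,0.9,0.6,0.3,0.1])

```text
time_s: 2.7
eef_pos: [0.5905, 0.15, 0.0327]
eef_rot: [-0.005, 0.999, 0.036, 0.002]
wrist_force: [-5.3, 11.6, 5.0]
opening: 0.284
grasp_force: 58.6
```

Request:
arm_command(dp=[[0,0,0],[0,0,0],[0,0,0]], turn=[[0,0,0],[0,0,0],[0,0,0]], jaw=[0,0,0])

```text
time_s: 3.08
eef_pos: [0.5905, 0.1499, 0.0327]
eef_rot: [-0.004, 0.999, 0.037, 0.003]
wrist_force: [-3.0, 19.8, 5.1]
opening: 0.28
grasp_force: 58.6
```

Request:
arm_command(dp=[[-0.01,-0.01,-0.005],[-0.03,-0.01,-0.005],[-0.06,-0.01,-0.005],[-0.09,-0.01,-0.005],[-0.12,-0.01,-0.005]], turn=[[0,0,0],[0,0,0],[0,0,0],[0,0,0],[0,0,0]], jaw=[0,0,0,0,0])

```text
time_s: 3.7
eef_pos: [0.5605, 0.1477, 0.0328]
eef_rot: [-0.002, 0.999, 0.037, 0.003]
wrist_force: [0.7, 11.0, -3.3]
opening: 0.284
grasp_force: 60.0
```

Request:
arm_command(dp=[[-0.03,0,0],[-0.06,0,0],[-0.09,0,0],[-0.12,0,0],[-0.15,0,0]], turn=[[0,0,0],[0,0,0],[0,0,0],[0,0,0],[0,0,0]], jaw=[0,0,0,0,0])

```text
time_s: 4.32
eef_pos: [0.5233, 0.1449, 0.0328]
eef_rot: [-0.002, 0.999, 0.037, 0.003]
wrist_force: [1.2, 12.6, -2.6]
opening: 0.283
grasp_force: 60.1
```

Request:
arm_command(dp=[[-0.03,0,0],[-0.06,0,0],[-0.09,0,0],[-0.12,0,0],[-0.15,0,0]], turn=[[0,0,0],[0,0,0],[0,0,0],[0,0,0],[0,0,0]], jaw=[0,0,0,0,0])

```text
time_s: 4.95
eef_pos: [0.4861, 0.142, 0.0328]
eef_rot: [-0.002, 0.999, 0.036, 0.003]
wrist_force: [1.3, 13.0, -0.6]
opening: 0.283
grasp_force: 60.2
```

Run:
```python
from h import *
k=np.array([.5905,.1497,.0327])-.14*np.array([np.cos(YAW),np.sin(YAW),0]);print(k);go(k,Rdown(YAW))
```

```text
[0.45087597 0.13944665 0.0327    ]
t 4.95 at [0.4861 0.142  0.0328] F [ 1.3 13.  -0.6] open 0.28
dp [-0.141  0.    -0.001] turn [-0.007 -0.012 -0.001]
```

Request:
arm_command(dp=[[-0.03,0,0],[-0.06,0,0],[-0.09,0,0],[-0.12,0,0],[-0.14,0,0]], turn=[[0,0,0],[0,0,0],[0,0,0],[0,0,0],[0,0,0]], jaw=[0,0,0,0,0])

```text
time_s: 5.58
eef_pos: [0.4513, 0.1394, 0.0328]
eef_rot: [-0.002, 0.999, 0.036, 0.003]
wrist_force: [1.2, 14.1, -0.8]
opening: 0.284
grasp_force: 60.4
```

Request:
arm_command(dp=[[-0.01,0,0],[-0.02,0,0],[-0.02,0,0]], turn=[[0,0,0],[0,0,0],[0,0,0]], jaw=[0,0,0])

```text
time_s: 5.95
eef_pos: [0.4509, 0.1393, 0.033]
eef_rot: [-0.003, 0.999, 0.036, 0.008]
wrist_force: [18.3, 16.5, -23.4]
opening: 0.28
grasp_force: 60.5
```

Request:
arm_command(dp=[[0.018,0,0],[0.018,0,0],[0.018,0,0],[0.018,0,0],[0.018,0,0]], turn=[[0,0,0],[0,0,0],[0,0,0],[0,0,0],[0,0,0]], jaw=[0,0,0.5,0.9,0.9])

```text
time_s: 6.58
eef_pos: [0.4493, 0.1367, 0.0307]
eef_rot: [0.0, 0.999, 0.037, 0.001]
wrist_force: [-0.8, 0.3, -0.5]
opening: 0.896
grasp_force: 0.0
```

Request:
arm_command(dp=[[0,0,-0.1],[0,0,-0.3],[0,0,-0.5],[0,0,-0.75],[0,0,-1]], turn=[[0,0,0],[0,0,0],[0,0,0],[0,0,0],[0,0,0]], jaw=[0.9,0.9,0.9,0.9,0.9])

```text
time_s: 7.2
eef_pos: [0.4481, 0.1366, 0.282]
eef_rot: [0.0, 0.999, 0.036, 0.0]
wrist_force: [1.7, -0.2, 0.2]
opening: 0.901
grasp_force: 0.0
```

Request:
arm_command(dp=[[0,0.2,0],[0,0.4,0],[0,0.6,0],[0,0.8,0],[0,1,0]], turn=[[0,0,0],[0,0,0],[0,0,0],[0,0,0],[0,0,0]], jaw=[0.9,0.9,0.9,0.9,0.9])

```text
time_s: 7.82
eef_pos: [0.4666, -0.1143, 0.2801]
eef_rot: [0.0, 0.999, 0.036, 0.0]
wrist_force: [1.5, -0.4, -0.2]
opening: 0.896
grasp_force: 0.0
```

Run:
```python
from h import *
t=camera("top");s=camera("scene");cv2.imwrite("pics/t1.png",t);cv2.imwrite("pics/s1.png",s)
a=cv2.resize(t[160:290,170:310],None,fx=4,fy=4,interpolation=cv2.INTER_CUBIC)
b=cv2.resize(s[220:360,190:250+0],None,fx=4,fy=4,interpolation=cv2.INTER_CUBIC)
P=proj("scene",np.array([.545,.235,.125]));print(P,proj("top",np.array([.545,.235,.125])))
x,y=P.astype(int);b=s[max(0,y-65):y+65,x-35:x+25];b=cv2.resize(b,None,fx=4,fy=4,interpolation=cv2.INTER_CUBIC);print(x-35,max(0,y-65))
cv2.imwrite("pics/c1.png",np.hstack([a,b]))
```

```text
[265.75091485 285.99066294] [213.87261506 227.63098688]
230 220
```

View pics/c1.png

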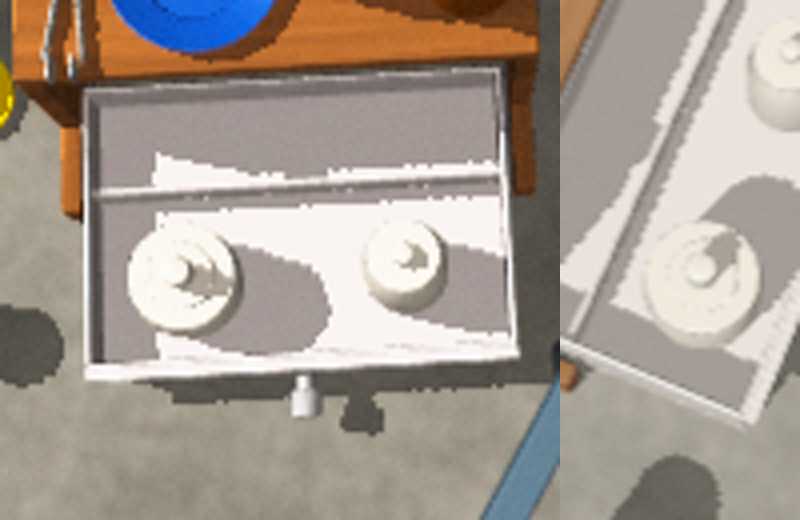

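The picture shows the tray fully out with the pot and jar upright. The lid knob is at crop (179,268), i.e. top px (214.4,226.6), and at scene px (265.9,286.1).

Run:
```python
from h import *
a=(265.8,286.0);b=(214.4,226.6)
print(two(a,b),plane("top",b,.123),plane("scene",a,.123))
# flange by edges at z=.093: top-crop left/right/top extents and scene
T=lambda x,y:(170+(x+.5)/4-.5,160+(y+.5)/4-.5); S=lambda x,y:(230+(x-560+.5)/4-.5,220+(y+.5)/4-.5)
for q in [(127,268),(241,278),(182,221)]: print("top",plane("top",T(*q),.09))
for q in [(646,270),(760,283),(703,219)]: print("scene",plane("scene",S(*q),.09))
X=(plane("top",b,.123)+plane("scene",a,.123))/2
X[2]=.2;go(X,Rdown(YAW));X[2]=.1;go(X,Rdown(YAW))
```

```text
(array([0.54706612, 0.23418684, 0.12133319]), np.float64(0.0034234264525143773)) [0.54855564 0.23387931 0.123     ] [0.54512087 0.23459068 0.123     ]
top [0.55236166 0.281387   0.09      ]
top [0.54613016 0.18983771 0.09      ]
top [0.59142438 0.23932279 0.09      ]
scene [0.58744273 0.25170281 0.09      ]
scene [0.50601056 0.2214646  0.09      ]
scene [0.56736974 0.19720083 0.09      ]
t 7.92 at [ 0.4667 -0.1168  0.2799] F [ 0.2  1.  -0.2] open 0.9
dp [ 0.415 -1.38   0.317] turn [ 0.003  0.    -0.01 ]
t 7.92 at [ 0.4667 -0.1168  0.2799] F [ 0.2  1.  -0.2] open 0.9
dp [ 0.415 -1.38   0.717] turn [ 0.003  0.    -0.01 ]
```

Request:
arm_command(dp=[[0.08,-0.24,0],[0.16,-0.48,0],[0.24,-0.7,0.05],[0.3,-0.9,0.1],[0.33,-1,0.15]], turn=[[0,0,0],[0,0,0],[0,0,0],[0,0,0],[0,0,0]], jaw=[0.9,0.9,0.9,0.9,0.9])

```text
time_s: 8.55
eef_pos: [0.5303, 0.1463, 0.242]
eef_rot: [-0.0, 0.999, 0.038, -0.0]
wrist_force: [0.2, -0.3, 0.0]
opening: 0.903
grasp_force: 0.0
```

Request:
arm_command(dp=[[0.05,-0.2,0.05],[0.085,-0.38,0.13],[0.085,-0.38,0.23],[0.085,-0.38,0.3],[0.085,-0.38,0.3]], turn=[[0,0,0],[0,0,0],[0,0,0],[0,0,0],[0,0,0]], jaw=[0.9,0.9,0.9,0.9,0.9])

```text
time_s: 9.18
eef_pos: [0.5437, 0.2389, 0.1658]
eef_rot: [0.0, 0.999, 0.037, -0.002]
wrist_force: [0.2, 0.4, -0.1]
opening: 0.897
grasp_force: 0.0
```

Run:
```python
from h import *
go([.547,.2345,.1005],Rdown(YAW))
```

```text
t 9.18 at [0.5437 0.2389 0.1658] F [ 0.2  0.4 -0.1] open 0.9
dp [0.013 0.018 0.261] turn [ 0.001  0.006 -0.   ]
```

Request:
arm_command(dp=[[0.01,0.018,0.1],[0.013,0.018,0.2],[0.013,0.018,0.261],[0.013,0.018,0.261],[0.013,0.018,0.261]], turn=[[0,0,0],[0,0,0],[0,0,0],[0,0,0],[0,0,0]], jaw=[0.9,0.9,0.8,0.7,0.6])

```text
time_s: 9.8
eef_pos: [0.5494, 0.2351, 0.1033]
eef_rot: [-0.0, 0.999, 0.037, 0.001]
wrist_force: [-0.2, 0.2, -0.7]
opening: 0.599
grasp_force: 0.0
```

Request:
arm_command(dp=[[0,0,0],[0,0,0],[0,0,0],[0,0,0],[0,0,0]], turn=[[0,0,0],[0,0,0],[0,0,0],[0,0,0],[0,0,0]], jaw=[0.5,0.4,0.3,0.2,0.1])

```text
time_s: 10.42
eef_pos: [0.549, 0.2356, 0.1028]
eef_rot: [-0.0, 0.999, 0.037, 0.001]
wrist_force: [-0.8, 3.8, 4.7]
opening: 0.257
grasp_force: 58.7
```

Request:
arm_command(dp=[[0,0,0],[0,0,0]], turn=[[0,0,0],[0,0,0]], jaw=[0,0])

```text
time_s: 10.68
eef_pos: [0.549, 0.2356, 0.1027]
eef_rot: [-0.0, 0.999, 0.037, 0.001]
wrist_force: [-1.5, 4.1, 5.8]
opening: 0.257
grasp_force: 58.8
```

Request:
arm_command(dp=[[0,0,-0.03],[0,0,-0.1],[0,0,-0.3],[0,0,-0.55],[0,0,-0.8]], turn=[[0,0,0],[0,0,0],[0,0,0],[0,0,0],[0,0,0]], jaw=[0,0,0,0,0])

```text
time_s: 11.3
eef_pos: [0.5481, 0.2344, 0.3047]
eef_rot: [0.0, 0.999, 0.037, 0.0]
wrist_force: [0.7, 1.1, -1.0]
opening: 0.256
grasp_force: 58.9
```

```bash
cat >> h.py <<'E'
AZ=np.radians(171.3)
LENS=np.array([.6268,-.3003,.15])
V=np.array([np.cos(np.radians(50))*np.cos(AZ),np.cos(np.radians(50))*np.sin(AZ),np.sin(np.radians(50))])
FOC=LENS+.15*V
yv=np.cross(-V,[0,0,1.]); yv/=np.linalg.norm(yv)   # horizontal; tool y points right
RF=Ro.from_matrix(np.c_[np.cross(yv,-V),yv,-V])
TF=FOC+.0217*V
E
python3 - <<'E'
from h import *
print(V,FOC,TF,RF.as_matrix().round(2).tolist())
go(TF+.10*V,RF); go(TF,RF)
t=camera("top");s=camera("scene");cv2.imwrite("pics/t2.png",t);cv2.imwrite("pics/s2.png",s)
E
```

```text
[-0.63539162  0.09722858  0.76604444] [ 0.53149126 -0.28571571  0.26490667] [ 0.51770326 -0.28360585  0.28152983] [[0.76, -0.15, 0.64], [-0.12, -0.99, -0.1], [0.64, -0.0, -0.77]]
t 11.3 at [0.5481 0.2344 0.3047] F [ 0.7  1.1 -1. ] open 0.26
dp [-0.523  2.    -0.212] turn [-0.149  1.327  0.412]
t 11.3 at [0.5481 0.2344 0.3047] F [ 0.7  1.1 -1. ] open 0.26
dp [-0.273  2.058  0.094] turn [-0.149  1.327  0.412]
```

Request:
arm_command(dp=[[-0.03,0.1,-0.05],[-0.1,0.3,-0.1],[-0.2,0.5,-0.15],[-0.25,0.7,-0.2],[-0.3,0.85,-0.2]], turn=[[0,0,0],[0,0,0],[0,0,0],[0,0,0],[0,0,0]], jaw=[0,0,0,0,0])

```text
time_s: 12.02
eef_pos: [0.4889, 0.0154, 0.3537]
eef_rot: [0.001, 0.999, 0.036, 0.001]
wrist_force: [1.1, -0.3, -1.8]
opening: 0.255
grasp_force: 59.1
```

Request:
arm_command(dp=[[-0.03,0.2,0],[-0.08,0.4,0],[-0.13,0.6,0],[-0.18,0.8,0],[-0.22,0.95,0]], turn=[[-0.02,0.1,0.04],[-0.04,0.3,0.1],[-0.06,0.5,0.15],[-0.08,0.7,0.22],[-0.1,0.9,0.28]], jaw=[0,0,0,0,0])

```text
time_s: 12.65
eef_pos: [0.4508, -0.2252, 0.3526]
eef_rot: [0.019, 0.971, -0.038, 0.236]
wrist_force: [1.1, 0.2, -1.4]
opening: 0.256
grasp_force: 59.1
```

Run:
```python
from h import *
go(TF+.10*V,RF); go(TF,RF)
```

```text
t 12.65 at [ 0.4508 -0.2252  0.3526] F [ 1.1  0.2 -1.4] open 0.26
dp [ 0.035  0.193 -0.003] turn [-0.044  0.422  0.13 ]
t 12.65 at [ 0.4508 -0.2252  0.3526] F [ 1.1  0.2 -1.4] open 0.26
dp [0.122 0.205 0.387] turn [-0.044  0.422  0.13 ]
```

Request:
arm_command(dp=[[0.01,0.08,0],[0.02,0.14,0],[0.035,0.193,0],[0.035,0.193,0],[0.035,0.193,0]], turn=[[-0.01,0.15,0.05],[-0.03,0.3,0.1],[-0.044,0.422,0.13],[-0.044,0.422,0.13],[-0.044,0.422,0.13]], jaw=[0,0,0,0,0])

```text
time_s: 13.28
eef_pos: [0.4556, -0.2717, 0.357]
eef_rot: [0.025, 0.938, -0.07, 0.339]
wrist_force: [-0.6, 0.9, -0.8]
opening: 0.253
grasp_force: 59.1
```

Run:
```python
from h import *
go(TF,RF)
s=camera("scene");t=camera("top")
U=TF+.1*V-.0217*V
p,q=proj("scene",U).astype(int),proj("top",U).astype(int);print(p,q)
f=lambda im,p:cv2.resize(im[p[1]-40:p[1]+40,p[0]-45:p[0]+45],None,fx=4,fy=4,interpolation=cv2.INTER_CUBIC)
cv2.imwrite("pics/c3.png",np.hstack([f(s,p),f(t,q)]))
```

```text
t 13.28 at [ 0.4556 -0.2717  0.357 ] F [-0.6  0.9 -0.8] open 0.25
dp [0.001 0.011 0.394] turn [-0.006  0.008  0.003]
[370 124] [399 249]
```

View pics/c3.png

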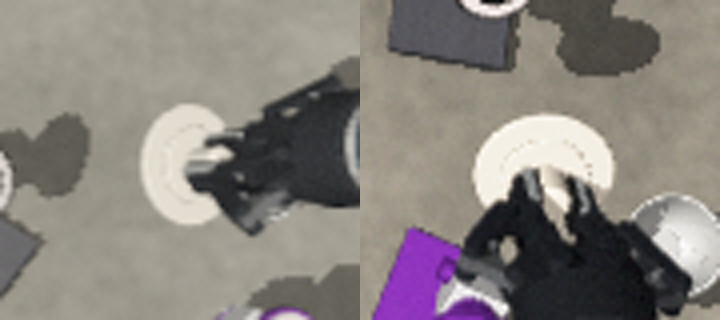

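The lid is held by its knob, with the flange at left-panel x 141, y 103–225 and right-panel x 474–614, top at y 114. I'll compare those extents with the expected ones.

```bash
cat >> h.py <<'E'
def ext(U,R):
    # outline pixel extents of flange (lid z 6..12mm above underside), tool frame pose R
    a=np.linspace(0,2*np.pi,181);z=R.apply([0,0,-1.]);out={}
    for n in("scene","top"):
        P=np.array([proj(n,U+h*z+.043*(np.cos(k)*R.apply([1,0,0])+np.sin(k)*R.apply([0,1,0]))) for k in a for h in(.006,.012)])
        out[n]=(P.min(0),P.max(0))
    return out
E
python3 - <<'E'
from h import *
o=get_obs();q=o["eef_rot"];R=Ro.from_quat([q[1],q[2],q[3],q[0]])
U=o["eef_pos"]+.0217*R.apply([0,0,1.])
e=ext(U,R)
for n,c,off in(("scene",(370,124),0),("top",(399,249),360)):
    for p in e[n]: print(n,((p-np.array(c)+[45,40])*4+1.5+[off,0]).round(0))
print("purple",plane("top",(381,298),.15))
print(get_obs()["q"].round(2))
E
```

```text
scene [137. 104.]
scene [235. 227.]
top [471. 109.]
top [614. 228.]
purple [ 0.34182952 -0.27333772  0.15      ]
[-1.1  -0.42  2.04  0.61  1.15  0.47]
```

Request:
arm_command(dp=[[0.005,0.005,0.08],[0.008,0.008,0.17],[0.009,0.01,0.26],[0.009,0.011,0.34],[0.009,0.011,0.394]], turn=[[-0.006,0.008,0],[-0.006,0.008,0],[-0.006,0.008,0],[-0.006,0.008,0],[-0.006,0.008,0]], jaw=[0,0,0,0,0])

```text
time_s: 14.0
eef_pos: [0.5203, -0.2833, 0.2818]
eef_rot: [0.026, 0.937, -0.07, 0.341]
wrist_force: [-0.3, 0.8, -0.9]
opening: 0.258
grasp_force: 59.1
```

Request:
arm_command(dp=[[0,0,0],[0,0,0],[0,0,0],[0,0,0]], turn=[[0,0,0],[0,0,0],[0,0,0],[0,0,0]], jaw=[0,0,0,0])

```text
time_s: 14.5
eef_pos: [0.5195, -0.2845, 0.2833]
eef_rot: [0.027, 0.937, -0.071, 0.342]
wrist_force: [-0.7, 0.1, -1.0]
opening: 0.258
grasp_force: 59.1
```

Run:
```python
from h import *
o=get_obs();q=o["eef_rot"];R=Ro.from_quat([q[1],q[2],q[3],q[0]])
go(TF+R.apply([.002,0,0]),RF)
U=o["eef_pos"]+R.apply([-.002,0,.0217]);print("under",U,"err",RF.inv().apply(U-FOC).round(4))
s=camera("scene");t=camera("top");cv2.imwrite("pics/s4.png",s);cv2.imwrite("pics/t4.png",t)
e=ext(U,R);V4=[]
for n,im in(("scene",s),("top",t)):
    c=((e[n][0]+e[n][1])/2).astype(int);print(n,c,[((p-c+[45,40])*4+1.5).round(0) for p in e[n]])
    V4.append(cv2.resize(im[c[1]-40:c[1]+40,c[0]-45:c[0]+45],None,fx=4,fy=4,interpolation=cv2.INTER_CUBIC))
cv2.imwrite("pics/c4.png",np.hstack(V4))
```

```text
t 14.5 at [ 0.5195 -0.2845  0.2833] F [-0.7  0.1 -1. ] open 0.26
dp [-0.002 -0.002  0.   ] turn [ 0.002 -0.003  0.002]
under [ 0.53177739 -0.28636048  0.26537216] err [ 0.0006  0.0006 -0.0001]
scene [350 125] [array([134., 107.]), array([229., 224.])]
top [395 230] [array([116., 107.]), array([248., 219.])]
```

View pics/c4.png

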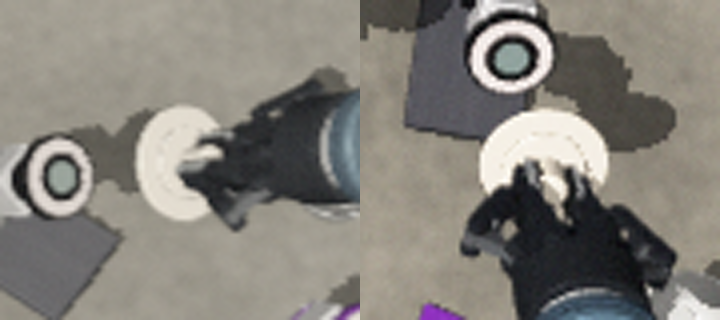

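The lid faces the lens: flange at left panel x 135, y 105–221, and right panel x 478–609, top at y 109. That is within about 1 mm of prediction. I'll make a small trim to the left and do a final check.

Request:
arm_command(dp=[[-0.001,-0.005,0],[-0.001,-0.005,0],[-0.001,-0.005,0],[-0.001,-0.005,0],[-0.001,-0.005,0]], turn=[[0,0,0],[0,0,0],[0,0,0],[0,0,0],[0,0,0]], jaw=[0,0,0,0,0])

```text
time_s: 15.22
eef_pos: [0.5196, -0.2829, 0.2824]
eef_rot: [0.026, 0.937, -0.071, 0.341]
wrist_force: [0.0, 0.1, -1.9]
opening: 0.257
grasp_force: 59.1
```

Run:
```python
from h import *
go(TF+RF.apply([.002,-.001,0]),RF)
cv2.imwrite("pics/t5.png",camera("top"))
```

```text
t 15.22 at [ 0.5196 -0.2829  0.2824] F [ 0.   0.1 -1.9] open 0.26
dp [ 0.    -0.    -0.002] turn [-0.    -0.002  0.001]
```

View pics/t5.png

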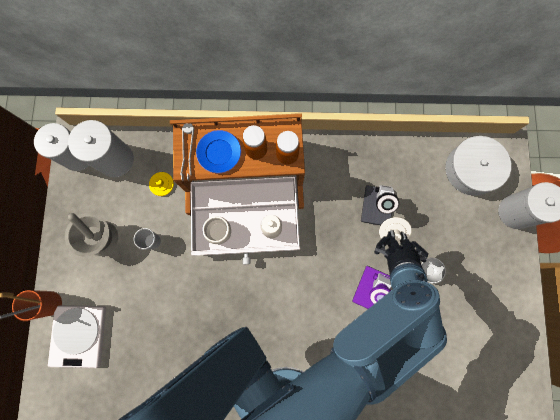

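The final view shows the tray out with the open pot (216,230) and jar (271,227) standing in it, the lid held at (396,229) in front of the lens, and everything else in place. I'm handing in.

```bash
python3 -c "
from bench import *
print(hand_in())"
```

```text
the job is handed in; nothing more can be done
None
```

The job is handed in: the tray is fully out with the open pot and the pickle jar standing in it, and the gripper is holding the lid's underside square to the lens at the 15 cm focus, within about 1–2 mm by my measurements.

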